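# Set the photometer's wavelength wheel up to its tab and lock it

## Robot

A 6-joint arm with a two-finger parallel gripper is mounted at the origin on the work surface. World frame = base frame: x ahead of the robot, y to its left, z up, the work surface at z = 0. Lengths are in m, angles in rad, forces in N, time in s.
With the tool pointing down it reaches from about 0.35 to 0.975 m from the base axis. Payload 4.9 kg.
Tool frame: the origin (TCP) lies between the finger pads; the fingertips stand 19 mm ahead of it and the grasp point (between the pads) is the TCP; z points along the fingers, y is the line along which they close (so a half turn about z gives the same grasp; the last joint's range is limited). The gripper opens to 85 mm and grips with 20 to 120 N. Pads are 22 mm wide; open, the fingers measure 114 mm over their backs; the gripper's body (76 mm by 85 mm) begins 54 mm behind the grasp point. The pads swing forward as they close: fully open they stand 13 mm farther back than shut.
Start: joints at [-1.281, 0.053, 1.613, -0, 1.476, -0.119], TCP at [0.248, -0.573, 0.25] pointing down, gripper open.
Joint ranges: [-3.01, 3.01], [-1.01, 2.22], [0.06, 2.58], [-1.02, 4.17], [0.09, 2.62], [-3.14, 3.14]. Speed limits (rad/s): [2.57, 2.57, 3.14, 3.14, 3.14, 3.14].

## Interface

Orientations are given as a rotation vector (axis times angle).
In Python, from station import ctrl gives the robot as it stands. The module is installed in compiled form; this text tells all that it offers.
- The arm moves only by the tool servo_tool, never from a script. Its argument "increments" is a list that holds one entry, the list of rows, each a list of 5 numbers: the finger opening in cm, from 0 to 8.54, then the shift along the tool's x, y, z in cm, then the turn about the tool's z in degrees. A call has 1 to 5 rows; each row is the pose to reach, as a shift and turn from the pose commanded when the call began, along the tool's axes at that moment; what a row does not reach only later rows make up. A row lasts 1/10 s, in which the tool goes at most 50 mm and 8.59 degrees, less where a joint would pass 70% of its speed; a pose out of reach is approached as far as the arm can. A call with a gripper value outside its range is refused whole. The fingers move at their own pace and stop on an object; "newtons" is the grip in N (left out, the last holds). Time passes only in rows, so rows that repeat a pose let the fingers close. It gives the time, the measured TCP pose, the force, the opening and the grip force at its end, in the units of the state.
- ctrl.get_obs(): the state, without advancing time (a new reading comes with each control period).
- ctrl.get_image(name): name is "scene" or "top" or "wrist"; returns a dict with "img" (420x560x3 uint8, red, green, blue), "fx", "fy", "cx", "cy" (pixels), "rvec" (rotation vector, rad) and "tvec" (3), from world to camera coordinates, as OpenCV has them; the wrist camera has in their place "mount" (4x4, takes a point from camera to tool coordinates, whose origin is the TCP and whose axes are the flange's). Camera axes: x right, y down, z forward; pixel columns grow to the right and rows downward; lengths in m; the calibration is good to about 2 mm. A picture is of the moment at which its call begins: read the wrist's pose just before it. There is no depth.
- ctrl.finish_job(): hands the job in; it is judged then, once.
The state is a dict: "t": time; "q": joint angles; "dq": joint speeds; "effort": joint torques, N m; "tool_pos": TCP position; "tool_rot": TCP orientation; "contact_force": force on the tool from outside, world axes, zero at the start; "wrist_torque": the same for the moment, N m; "opening": finger opening in m; "grip_force": force on a finger pad.
Only numpy, scipy, OpenCV 4.12 (cv2) and the standard library are available. Lean on these libraries where they do the work, as an engineer would, in place of code of your own. Each camera call takes 0.05 s, during which the arm holds its last target. There are 200 camera calls.

## Task

Set the photometer's wavelength and lock it: someone left the wheel turned clockwise past the little steel tab on the ring around it, so with the finger crank wind it back well beyond the tab and then come up clockwise until the line on the wheel points at the tab, and stop there, so that the play in the drive is taken out. Then throw the lock lever clockwise until you feel the brake bite firmly, without forcing it, and let go. Go gently: squeeze and push the small crank and the lever with no more than about a kilo's weight, and leave the other things on the bench and on the instrument where they are.

Things in the scene. Friction and masses are not known exactly. Their poses are not given: they have to be found in the camera images.
- photometer: The bench photometer, standing fast: white body with a flat black deck, 340 (x) x 440 (y) x 140 high. Origin under its centre on the bench, z up, its front is its -x side. On the deck: front right the wavelength wheel, left of the wheel the lock lever, front left the screen, behind the wheel the low sample lid (8 mm above the deck).
- spindle: The drive spindle of the wavelength wheel; origin on the wheel's vertical axis, at the deck's height (140 above the bench). It carries an aluminium wheel, 90 diameter, its top face 12 above the deck, set in a flat ring 124 diameter and 3 high. The drive is stiff: about 0.15 N m to move the spindle, that is 5 N at the crank; end stops lie more than a quarter turn beyond the places used here.
- wheel (a joint): The wheel's free play on its spindle, rad: 0 (turned fully anticlockwise in the play) to 0.30 (fully clockwise). Within the play the wheel turns with about 1 N at the crank and the spindle stays; at either end it takes the spindle along. Above about 0.25 the play is taken out in the clockwise sense, as the job needs.
- pointer (a point): Outer end of the black line engraved across the wheel, at the rim: 45 from the axis, 8 above the deck. The line lies on the same radius as the crank. Clockwise means seen from above.
- tab_mark (a point): The point on the rim's circle (45 from the axis, 8 above the deck) at which the nose of the steel set tab points. The tab is a fixed block 12 x 8, its top 10 above the deck, standing on the ring between 53 and 65 from the axis.
- crank: The wheel's upright finger crank, a black grip that spins freely on its pin: 14 diameter, 31 tall, standing on the wheel 30 from the axis. Origin at the middle of its foot, 12 above the deck (152 above the bench); its top is 43 above the deck.
- lock: The lock (brake) lever; origin on its vertical pivot at the deck's height, beside the wheel's rim, on its left. A flat steel arm, 10 wide, top 20 above the deck, runs from the pivot along the body's own -x to an upright grey knob. It starts off, pointing to the instrument's front and a little outward, and turns clockwise, away from the wheel, with about 4 N at the knob; it stays where it is left.
- lock_knob (a point): Top centre of the lever's knob: 55 from the pivot, 41 above the deck. The knob is 15 diameter, from 13 to 41 above the deck. After 0.35 to 1.3 rad (not known beforehand: mount and lining differ) the lining meets the wheel's rim; from there the push at the knob rises by 1 to 1.5 N per mm; 7 to 11 N is well locked, over 14 N overtightens. It hardly turns the wheel.
- dropper0: Loose bystander: dropper bottle, 32 diameter, 88 tall; origin under its centre.
- dropper1: Loose bystander: dropper bottle like dropper0.
- dropper2: Loose bystander: dropper bottle like dropper0.
- wash_bottle: Loose bystander: wash bottle with a spout, 74 diameter, 170 tall; origin under its centre.
- beaker: Loose bystander: beaker, 70 diameter, 90 tall; origin under its centre.
- tip_box: Loose bystander: pipette tip box 85 x 120 x 73 high; origin under its centre.
- cuvette_box: Loose bystander: clear cuvette box 60 x 90 x 32 high on the deck's back left corner; origin under its centre.
- vial: Loose bystander: capped vial, 27 diameter, 38 tall, on the deck behind the lock lever; origin under its centre.

How it is judged:
By the outcome, as a careful person would: the job done as asked, in the order asked, and still so for the second after the job is handed in, with the robot touching nothing.
It also fails if it takes over 67 s, if anything falls off the work surface, if the arm or the gripper's body presses on something with over 40 N, if the wrist force passes 120 N, or if a joint passes its speed limit or range.

## Working session

There is one attempt and no reset: what is moved stays moved. The work goes in short steps, Python scripts to look and compute and a tool call to move; the robot and the scene stay as the last step left them, time stands still between calls to the robot, and variables do not carry over. Pictures are saved under pics/ and viewed, at most 10 in all, crops included, and the job is handed in when it is done.

Besides the shell and the picture viewer there is one more tool, called after "Emit:" by a JSON object that holds its "name" and its "arguments". servo_tool: Moves the arm, as the interface text tells. Its arguments: {"type":"object","properties":{"increments":{"type":"array"},"newtons":{"type":"number"}},"required":["increments"]}

```bash
mkdir -p pics; cat > h.py <<'E'
import numpy as np, cv2
from station import ctrl
def cam(n):
    d=ctrl.get_image(n); R=cv2.Rodrigues(np.array(d["rvec"],float))[0] if "rvec" in d else None
    return d,R
def ray(d,R,uv,z):
    t=np.array(d["tvec"],float).ravel(); c=-R.T@t
    v=R.T@np.array([(uv[0]-d["cx"])/d["fx"],(uv[1]-d["cy"])/d["fy"],1.])
    return c+v*(z-c[2])/v[2]
E
python3 - <<'E'
from h import *
for n in("top","scene"):
    d,R=cam(n); cv2.imwrite(f"pics/{n}0.png",cv2.cvtColor(d["img"],cv2.COLOR_RGB2BGR))
    np.savez(n+"0.npz",**{k:np.array(v) for k,v in d.items()})
    t=np.array(d["tvec"]).ravel();print(n,-R.T@t,R[2],d["fx"])
o=ctrl.get_obs();print(o["tool_rot"],o["opening"],o["t"],o["contact_force"])
E
```

```text
top [0.47908893 0.01279686 1.46491164] [ 0.0649482   0.01473984 -0.99777977] 452.6870860959359
scene [1.17995306 0.2428965  0.97834801] [-0.57890081 -0.2106041  -0.78773077] 441.76729199782466
[-3.07430250e+00 -6.37290969e-01  2.45911512e-04] 0.08561271110113071 0.1 [ 0.16535243  0.0305068  -0.40433336]
```

View pics/top0.png

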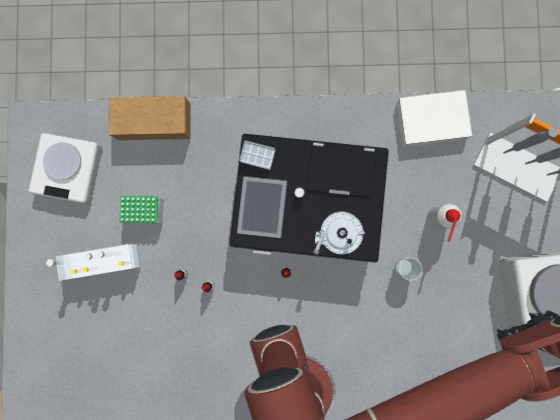

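View pics/scene0.png

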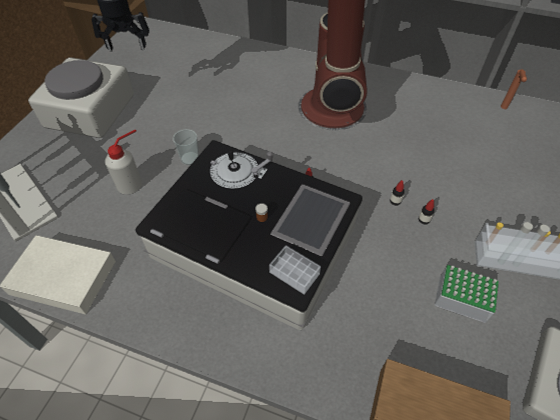

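The top view shows the photometer with its wheel near (342,232) and the lever at about (319,240). A dropper stands in front at (286,272). In the scene view the wheel is at about (234,169). I'll enlarge both views.

```bash
python3 - <<'E'
from h import *
a=cv2.imread("pics/top0.png")[200:265,305:395]; b=cv2.imread("pics/scene0.png")[140:200,200:290]
a=cv2.resize(a,None,fx=8,fy=8,interpolation=cv2.INTER_CUBIC)[:,:400*2]; b=cv2.resize(b,None,fx=8,fy=8,interpolation=cv2.INTER_CUBIC)
cv2.imwrite("pics/a.png",a);cv2.imwrite("pics/b.png",b)
d=dict(np.load("top0.npz"));R=cv2.Rodrigues(d["rvec"])[0]
for nm,uv,z in[("hub",(342,232),.152),("c1",(241,135),.14),("c2",(387,149),.14),("c3",(379,261),.14),("c4",(231,247),.14),("drop",(286,272),.088)]: print(nm,ray(d,R,uv,z).round(4))
E
```

```text
hub [ 0.4987 -0.1348  0.152 ]
c1 [0.7917 0.156  0.14  ]
c2 [ 0.741  -0.2747  0.14  ]
c3 [ 0.413  -0.2412  0.14  ]
c4 [0.4606 0.1888 0.14  ]
drop [0.3818 0.0299 0.088 ]
```

View pics/a.png

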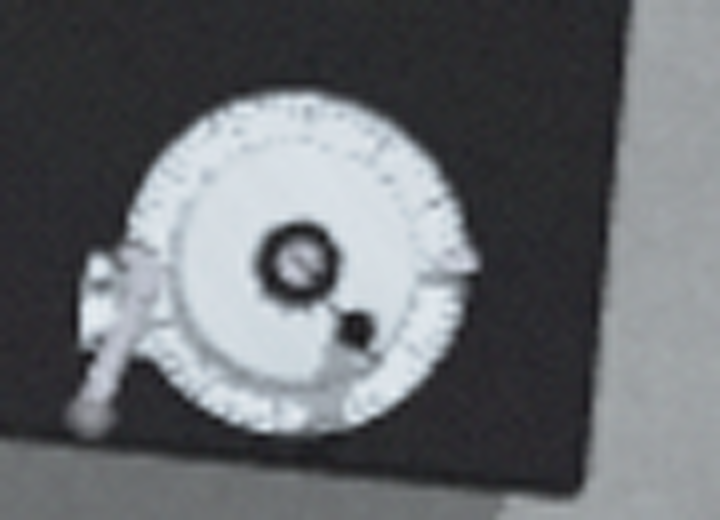

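View pics/b.png

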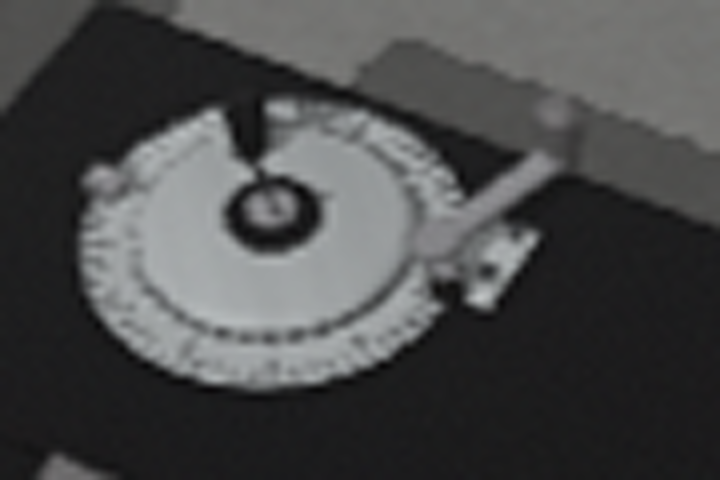

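The top crop shows the hub at (298,263), the crank top at (355,330) and the tab at about (455,262). The lever runs from about (140,270) to its knob at (90,415). The scene crop shows the tab at (103,180) and the crank at (245,105).

The crank is about 45° clockwise of the tab. The minimum grip of 20 N is too strong for it, so I'll cage the crank loosely between the pads instead of squeezing.

```bash
cat >> h.py <<'E'
def tool():
    o=ctrl.get_obs(); return o,np.array(o["tool_pos"]),cv2.Rodrigues(np.array(o["tool_rot"],float))[0]
def delta(p,yaw=None):
    """cm shift in tool axes to world p; deg turn so that tool y points along world angle yaw (mod 180)"""
    o,t,R=tool(); s=R.T@(np.array(p)-t)*100; turn=None
    if yaw is not None:
        a=np.arctan2(R[1,1],R[0,1]); turn=-(np.degrees(yaw-a)); turn=(turn+90)%180-90
    return s.round(2),turn
def wray(m,d,t,R,uv,z):
    M=np.array(d["mount"]); v=np.array([(uv[0]-d["cx"])/d["fx"],(uv[1]-d["cy"])/d["fy"],1.])
    c=t+R@M[:3,3]; w=R@M[:3,:3]@v; return c+w*(z-c[2])/w[2]
E
python3 - <<'E'
from h import *
d=dict(np.load("top0.npz"));R=cv2.Rodrigues(d["rvec"])[0]
f=lambda u,v:((u-3.5)/8+305,(v-3.5)/8+200)
P={n:ray(d,R,f(*uv),z) for n,uv,z in[("rc",(298,263),.143),("crank",(355,330),.183),("tab",(455,262),.150),("knob",(90,413),.181),("pivot",(140,262),.16)]}
P["ringc"]=ray(d,R,f((128+470)/2,(88+437)/2),.143)
for k,v in P.items():print(k,v.round(4))
for u,z in(((450,215),.17),((408,268),.09)):print(ray(d,R,u,z).round(3))
for n in("crank","tab"):
    w=P[n]-P["ringc"];print(n,np.hypot(*w[:2]),np.degrees(np.arctan2(w[1],w[0])))
ang=np.arctan2(*(P["crank"]-P["ringc"])[[1,0]])
print(delta([P["ringc"][0]-.06,P["ringc"][1]-.0,.32],ang+np.pi/2))
w=ctrl.get_image("wrist");print(np.array(w["mount"]).round(3),w["fx"]); o,t,R=tool();print(R.round(3))
E
```

```text
rc [ 0.4975 -0.1353  0.143 ]
crank [ 0.4731 -0.1502  0.183 ]
tab [ 0.4968 -0.1912  0.15  ]
knob [ 0.4454 -0.0564  0.181 ]
pivot [ 0.4986 -0.0767  0.16  ]
ringc [ 0.4977 -0.1356  0.143 ]
[ 0.542 -0.441  0.17 ]
[ 0.388 -0.337  0.09 ]
crank 0.028658304678756016 -149.35234762356822
tab 0.05554571451103671 -90.90436200899316
(array([ 34.77, -32.62,  -7.01]), np.float64(-7.224997120077191))
[[ 0.    -0.966 -0.259  0.066]
 [ 1.     0.     0.    -0.001]
 [-0.    -0.259  0.966 -0.124]
 [ 0.     0.     0.     1.   ]] 323.8957507392712
[[ 0.918  0.398 -0.   ]
 [ 0.398 -0.918  0.002]
 [ 0.    -0.002 -1.   ]]
```

Emit:
{"name": "servo_tool", "arguments": {"increments": [[[8.5, 3, -2.2, -3, 0], [8.5, 7, -5.2, -5, 0], [8.5, 11, -8.2, -5, 0], [8.5, 15, -11.2, -5, 0], [8.5, 19, -14.2, -5, 0]]], "newtons": 20}}

```text
t: 0.65
tool_pos: [0.3651, -0.369, 0.3003]
tool_rot: [3.076, 0.637, 0.0]
contact_force: [0.7, -0.3, 0.9]
opening: 0.0848
grip_force: 0.0
```

Emit:
{"name": "servo_tool", "arguments": {"increments": [[[8.5, 4, -3, 0, 0], [8.5, 8, -6, 0, 0], [8.5, 12, -9, 0, 0], [8.5, 16, -12, 0, -3], [8.5, 19, -14.5, 0, -7]]]}}

```text
t: 1.15
tool_pos: [0.482, -0.1597, 0.3001]
tool_rot: [-3.03, -0.83, -0.0]
contact_force: [-0.2, 0.1, 0.4]
opening: 0.0851
grip_force: 0.0
```

Emit:
{"name": "servo_tool", "arguments": {"increments": [[[8.5, 2, -1.5, 0, 0], [8.5, 2, -1.5, 0, 0], [8.5, 2, -1.5, 0, 0]]]}}

```text
t: 1.45
tool_pos: [0.4908, -0.139, 0.3]
tool_rot: [3.031, 0.826, -0.001]
contact_force: [-0.4, -0.4, -0.5]
opening: 0.0846
grip_force: 0.0
```

```bash
python3 - <<'E'
from h import *
o,t,R=tool(); d=ctrl.get_image("wrist"); cv2.imwrite("pics/w0.png",cv2.cvtColor(d["img"],cv2.COLOR_RGB2BGR))
np.savez("w0.npz",t=t,R=R,**{k:np.array(v) for k,v in d.items() if k!="img"})
print(t,R.round(3),o["t"],o["contact_force"],o["q"])
E
```

```text
[ 0.49077443 -0.13899904  0.29999194] [[ 0.862  0.507 -0.001]
 [ 0.507 -0.862 -0.   ]
 [-0.001 -0.    -1.   ]] 1.45 [-0.44462074 -0.40560803 -0.51292504] [-4.21663356e-01 -2.50933668e-01  1.81329757e+00 -6.16241127e-04
  1.57972772e+00  6.17113041e-01]
```

View pics/w0.png

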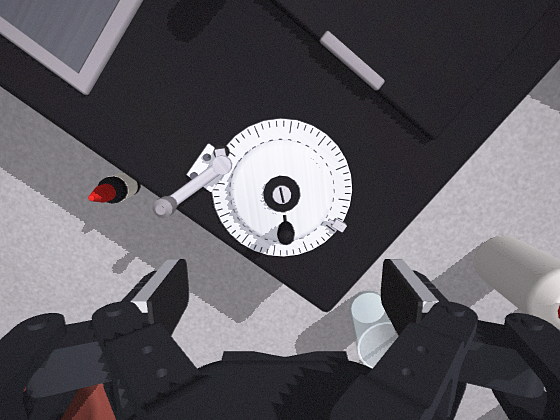

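The wrist view shows the ring centred near (282,188), the crank at (286,231) and the tab at (338,226). The lever runs from (222,163) to the knob at (164,207). I'll enlarge it for exact pixels.

```bash
python3 - <<'E'
from h import *
im=cv2.imread("pics/w0.png"); c=cv2.resize(im[130:265,155:355],None,fx=4,fy=4,interpolation=cv2.INTER_CUBIC); cv2.imwrite("pics/w0c.png",c)
m=cv2.inRange(im[:, :],(120,)*3,(255,)*3); m[:,:212]=0;m[:,353:]=0;m[:115]=0;m[262:]=0
m=cv2.morphologyEx(m,cv2.MORPH_CLOSE,np.ones((5,5)))
cs=cv2.findContours(m,cv2.RETR_EXTERNAL,cv2.CHAIN_APPROX_NONE)[0]; k=max(cs,key=cv2.contourArea); print(cv2.fitEllipse(cv2.convexHull(k)),cv2.boundingRect(k))
w=dict(np.load("w0.npz"));t,R=w["t"],w["R"]
print(wray(0,w,t,R,cv2.fitEllipse(cv2.convexHull(k))[0],.143))
E
```

```text
((281.13372802734375, 186.98846435546875), (135.67164611816406, 147.1061248779297), 112.86720275878906) (212, 119, 140, 138)
[ 0.49950048 -0.13000605  0.143     ]
```

View pics/w0c.png

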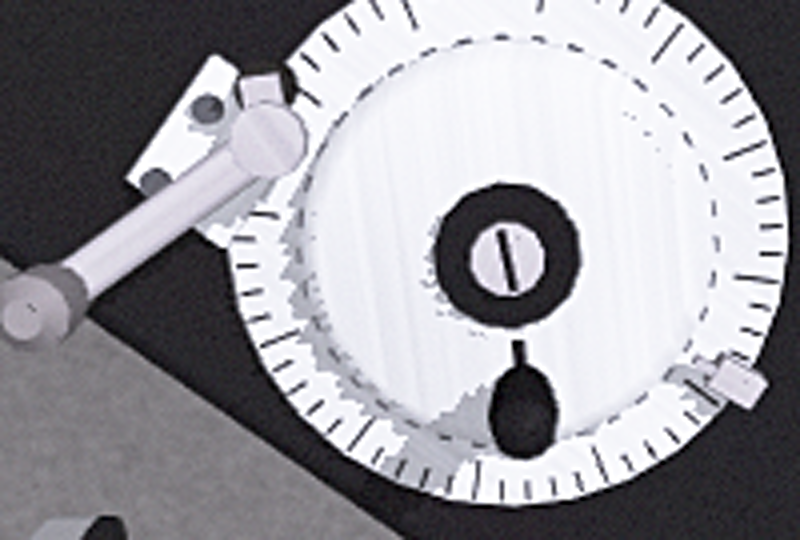

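The enlarged view shows the hub at (508,253), the crank top at (523,426) and its foot at (520,395). The tab spans roughly (705,370) to (768,395), and the lock knob top is at (20,312). The pivot cap is at (270,140).

```bash
python3 - <<'E'
from h import *
w=dict(np.load("w0.npz"));t,R=w["t"],w["R"]
f=lambda u,v:((u-1.5)/4+155,(v-1.5)/4+130)
W=lambda u,v,z:wray(0,w,t,R,f(u,v),z)
C=W(509,232,.143)
print("C",C.round(4),"r",[np.linalg.norm(W(a,b,.143)-C).round(4) for a,b in((788,225),(514,506),(230,240))])
print("hub",W(508,253,.17).round(4),W(508,253,.16).round(4))
for n,u,v,z in(("ctop",523,426,.183),("cfoot",520,395,.152),("linein",517,345,.152),("tabin",712,378,.150),("tabout",755,372,.150),("tabout2",738,364,.150),("tabin2",725,400,.146),("knob",20,312,.181),("piv",270,137,.165)):
    p=W(u,v,z); e=p-C; print(n,p.round(4),"r",np.hypot(*e[:2]).round(4),"ang",np.degrees(np.arctan2(e[1],e[0])).round(1))
# scene ray vs wrist for crank top / ring via top cam
d=dict(np.load("top0.npz"));Rt=cv2.Rodrigues(d["rvec"])[0]
E
```

```text
C [ 0.4993 -0.1309  0.143 ] r [np.float64(0.0615), np.float64(0.065), np.float64(0.0616)]
hub [ 0.5002 -0.1304  0.17  ] [ 0.4983 -0.1314  0.16  ]
ctop [ 0.4741 -0.1492  0.183 ] r 0.0312 ang -144.0
cfoot [ 0.4706 -0.1506  0.152 ] r 0.0349 ang -145.5
linein [ 0.4801 -0.1442  0.152 ] r 0.0234 ang -145.2
tabin [ 0.495  -0.1856  0.15  ] r 0.0549 ang -94.5
tabout [ 0.501  -0.1931  0.15  ] r 0.0622 ang -88.5
tabout2 [ 0.5007 -0.1888  0.15  ] r 0.058 ang -88.7
tabin2 [ 0.4914 -0.1921  0.146 ] r 0.0618 ang -97.4
knob [ 0.4442 -0.0537  0.181 ] r 0.0949 ang 125.6
piv [ 0.4955 -0.078   0.165 ] r 0.053 ang 94.1
```

Emit:
{"name": "servo_tool", "arguments": {"increments": [[[4.5, -1.1, 0.1, 2, -2], [4.5, -2.2, 0.1, 5, -5], [4.5, -2.2, 0.1, 7, -5], [4.5, -2.2, 0.1, 8, -5], [4.5, -2.2, 0.1, 8, -5]]]}}

```text
t: 2.0
tool_pos: [0.4713, -0.1517, 0.2186]
tool_rot: [-2.992, -0.952, 0.004]
contact_force: [0.2, -0.4, 1.1]
opening: 0.0449
grip_force: 0.0
```

Emit:
{"name": "servo_tool", "arguments": {"increments": [[[4.5, 0, 0, 1.5, 0], [4.5, 0, 0, 3, 0], [4.5, 0, 0, 4.2, 0], [3.5, 0, 0, 4.2, 0], [3.0, 0, 0, 4.2, 0]]]}}

```text
t: 2.5
tool_pos: [0.4723, -0.151, 0.1779]
tool_rot: [-2.992, -0.956, 0.001]
contact_force: [-0.2, -1.1, -0.0]
opening: 0.0299
grip_force: 0.0
```

```bash
python3 - <<'E'
from h import *
o,t,R=tool(); d=ctrl.get_image("wrist"); cv2.imwrite("pics/w1.png",cv2.cvtColor(d["img"],cv2.COLOR_RGB2BGR))
print(t,R.round(3),o["contact_force"],o["opening"],delta([.472,-.151,.178],np.radians(-54.3)))
E
```

```text
[ 0.47232778 -0.15095385  0.17785674] [[ 0.815  0.58  -0.001]
 [ 0.58  -0.815  0.   ]
 [-0.    -0.001 -1.   ]] [-0.22886545 -1.06065007 -0.02285451] 0.029930040683206666 (array([-0.05, -0.05,  0.06]), np.float64(-0.2672745107043113))
```

View pics/w1.png

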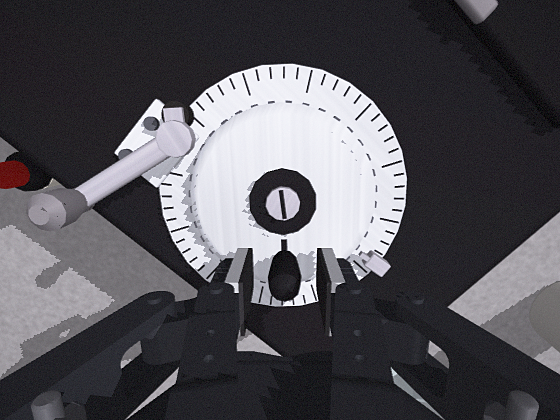

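The crank stands at (285,275), centred between the pads (248 to 326) with nothing touching. I'll narrow the cage to 20 mm and sweep anticlockwise about the axis.

Emit:
{"name": "servo_tool", "arguments": {"increments": [[[2, 0, 0, 0, 0], [2, 0, 0, 0, 0], [2, 0.01, 0.28, 0, -5], [2, 0.05, 0.56, 0, -10]]]}}

```text
t: 2.95
tool_pos: [0.4763, -0.1553, 0.1789]
tool_rot: [2.896, 1.218, 0.001]
contact_force: [-0.2, 1.5, 1.6]
opening: 0.0199
grip_force: 0.6
```

Emit:
{"name": "servo_tool", "arguments": {"increments": [[[2, 0.01, 0.22, 0, -4], [2, 0.03, 0.45, 0, -8], [2, 0.07, 0.67, 0, -12], [2, 0.12, 0.88, 0, -16], [2, 0.19, 1.09, 0, -20]]]}}

```text
t: 3.45
tool_pos: [0.4845, -0.1611, 0.1787]
tool_rot: [-2.638, -1.7, 0.002]
contact_force: [-5.3, 3.5, 3.0]
opening: 0.0198
grip_force: 2.7
```

Emit:
{"name": "servo_tool", "arguments": {"increments": [[[2, 0.01, 0.22, 0, -4], [2, 0.03, 0.45, 0, -8], [2, 0.07, 0.67, 0, -12], [2, 0.12, 0.88, 0, -16], [2, 0.19, 1.09, 0, -20]]]}}

```text
t: 3.95
tool_pos: [0.495, -0.1643, 0.1787]
tool_rot: [-2.303, -2.133, 0.003]
contact_force: [-5.4, 1.1, 2.8]
opening: 0.0202
grip_force: 2.7
```

Emit:
{"name": "servo_tool", "arguments": {"increments": [[[2, 0.01, 0.22, 0, -4], [2, 0.03, 0.45, 0, -8], [2, 0.07, 0.67, 0, -12], [2, 0.12, 0.88, 0, -16], [2, 0.19, 1.09, 0, -20]]]}}

```text
t: 4.45
tool_pos: [0.506, -0.1638, 0.1788]
tool_rot: [-1.898, -2.501, 0.004]
contact_force: [-5.4, -1.1, 2.2]
opening: 0.02
grip_force: 2.7
```

```bash
python3 - <<'E'
from h import *
o,t,R=tool(); d=ctrl.get_image("wrist"); cv2.imwrite("pics/w2.png",cv2.cvtColor(d["img"],cv2.COLOR_RGB2BGR))
e=t-np.array([.498,-.133,0])
print(t,np.degrees(np.arctan2(R[1,0],R[0,0])),o["contact_force"],o["opening"],o["q"],np.hypot(*e[:2]),np.degrees(np.arctan2(e[1],e[0])))
E
```

```text
[ 0.50596828 -0.1638367   0.1787625 ] 105.58955113726381 [-5.36701522 -1.13137591  2.19215261] 0.019950560788086293 [-0.4521032  -0.11415494  1.89777361 -0.00211802  1.36046545 -0.72374757] 0.03184957453488394 -75.51156001253281
```

View pics/w2.png

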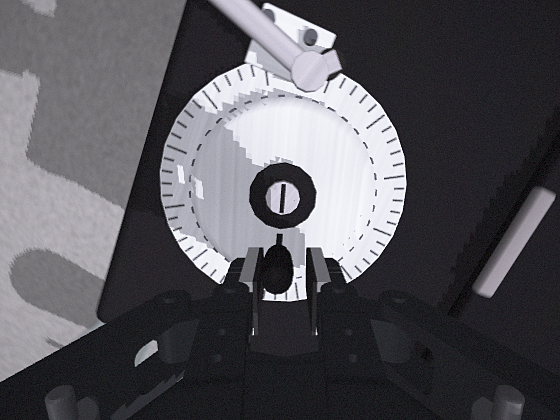

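The crank at (278,268) is driven by the left pad and has just passed the tab. I'll continue about 36° further.

Emit:
{"name": "servo_tool", "arguments": {"increments": [[[2, 0.01, 0.22, 0, -4], [2, 0.03, 0.45, 0, -8], [2, 0.07, 0.67, 0, -12], [2, 0.12, 0.88, 0, -16], [2, 0.19, 1.09, 0, -20]]]}}

```text
t: 5.0
tool_pos: [0.5162, -0.1596, 0.1788]
tool_rot: [-1.437, -2.792, 0.004]
contact_force: [-4.1, -2.7, 2.2]
opening: 0.0199
grip_force: 2.7
```

Emit:
{"name": "servo_tool", "arguments": {"increments": [[[2, 0.01, 0.22, 0, -4], [2, 0.03, 0.45, 0, -8], [2, 0.07, 0.67, 0, -12], [2, 0.12, 0.88, 0, -16]]]}}

```text
t: 5.4
tool_pos: [0.5229, -0.1539, 0.1788]
tool_rot: [-1.035, -2.966, 0.005]
contact_force: [-3.1, -3.4, 1.4]
opening: 0.0201
grip_force: 2.7
```

Emit:
{"name": "servo_tool", "arguments": {"increments": [[[2, 0.01, -0.22, 0, 4], [2, 0.03, -0.45, 0, 8], [2, 0.07, -0.67, 0, 12], [2, 0.12, -0.88, 0, 16], [2, 0.19, -1.09, 0, 20]]]}}

```text
t: 5.9
tool_pos: [0.5156, -0.16, 0.1788]
tool_rot: [1.541, 2.736, 0.001]
contact_force: [0.4, 0.3, -0.4]
opening: 0.02
grip_force: 0.6
```

Emit:
{"name": "servo_tool", "arguments": {"increments": [[[2, 0.01, -0.22, 0, 4], [2, 0.03, -0.45, 0, 8], [2, 0.05, -0.56, 0, 10], [2, 0.05, -0.56, 0, 10]]]}}

```text
t: 6.3
tool_pos: [0.5105, -0.1626, 0.1788]
tool_rot: [1.77, 2.594, 0.001]
contact_force: [0.6, 0.3, -0.4]
opening: 0.0197
grip_force: 0.4
```

```bash
python3 - <<'E'
from h import *
o,t,R=tool()
e=t-np.array([.498,-.133,0])
print(t,np.degrees(np.arctan2(R[1,0],R[0,0])),o["contact_force"],o["opening"],np.hypot(*e[:2]),np.degrees(np.arctan2(e[1],e[0])))
E
```

```text
[ 0.51051689 -0.16261731  0.17880808] 111.37942963598216 [ 0.63341135  0.27191519 -0.4418615 ] 0.019741722899657976 0.032153654234873694 -67.09007516852934
```

Emit:
{"name": "servo_tool", "arguments": {"increments": [[[2, 0.01, -0.22, 0, 4], [2, 0.03, -0.45, 0, 8], [2, 0.07, -0.67, 0, 12], [2, 0.12, -0.88, 0, 16], [2, 0.12, -0.88, 0, 16]]]}}

```text
t: 6.8
tool_pos: [0.5028, -0.1646, 0.1789]
tool_rot: [2.112, 2.321, 0.004]
contact_force: [4.9, 0.4, -1.7]
opening: 0.0201
grip_force: 2.4
```

Emit:
{"name": "servo_tool", "arguments": {"increments": [[[2.4, 0, 0.1, -0.5, 0], [2.8, 0, 0.3, -1, 0], [3.2, 0, 0.3, -2, 0], [4, 0, 0.3, -3.5, 0], [4, 0, 0.3, -4.5, 0]]]}}

```text
t: 7.3
tool_pos: [0.505, -0.1646, 0.2257]
tool_rot: [2.112, 2.323, 0.001]
contact_force: [0.0, -0.1, -0.4]
opening: 0.0402
grip_force: 0.0
```

Emit:
{"name": "servo_tool", "arguments": {"increments": [[[4, -2, 0, 0, 0], [4, -4, 0, 0, 0], [4, -6, 0, 0, 0], [4, -6, 0, 0, 0], [4, -6, 0, 0, 0]]]}}

```text
t: 7.8
tool_pos: [0.5101, -0.2244, 0.2235]
tool_rot: [-2.115, -2.323, -0.001]
contact_force: [-0.1, 0.2, -0.3]
opening: 0.04
grip_force: 0.0
```

```bash
cat > shot.py <<'E'
import sys
from h import *
n=sys.argv[1]
o,t,R=tool(); d=ctrl.get_image("wrist"); im=cv2.cvtColor(d["img"],cv2.COLOR_RGB2BGR); cv2.imwrite(f"pics/{n}.png",im)
np.savez(n+".npz",t=t,R=R,**{k:np.array(v) for k,v in d.items() if k!="img"})
print(o["t"],t,np.degrees(np.arctan2(R[1,0],R[0,0])),o["contact_force"])
E
python3 shot.py w3; python3 - <<'E'
import cv2
im=cv2.imread("pics/w3.png")[0:270,150:430]
cv2.imwrite("pics/w3c.png",cv2.resize(im,None,fx=2.2,fy=2.2,interpolation=cv2.INTER_CUBIC))
E
```

```text
7.8 [ 0.51006337 -0.22438465  0.22350307] 95.36604324180801 [-0.12114165  0.22343094 -0.34130643]
```

View pics/w3c.png

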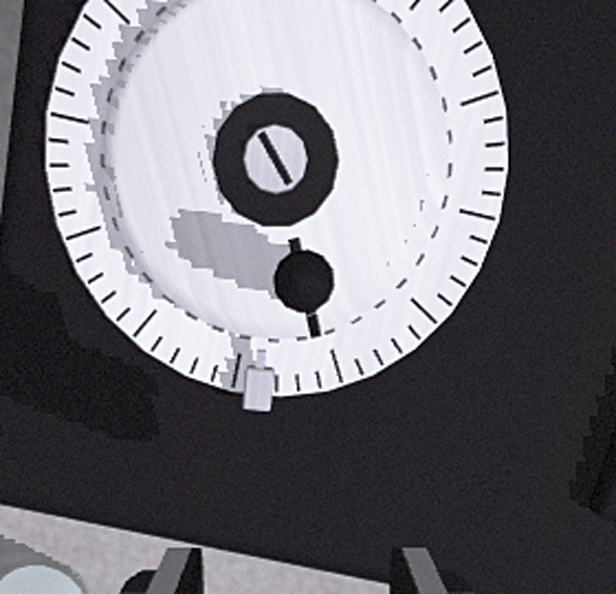

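In this view the line runs from (293,240) to its rim end at (316,334). The tab top spans (244,367) to (273,403) and the hub is at (276,160). The line stands about 20° short of the tab. I'll compute exact angles with a circle fit.

```bash
cat > meas.py <<'E'
import sys
from h import *
from scipy.optimize import least_squares
n=sys.argv[1]; im=cv2.imread(f"pics/{n}.png"); w=dict(np.load(n+".npz")); t,R=w["t"],w["R"]
W=lambda u,v,z:wray(0,w,t,R,(u,v),z)
def project(p):
    M=w["mount"]; q=M[:3,:3].T@(R.T@(p-t)-M[:3,3]); return w["fx"]*q[0]/q[2]+w["cx"],w["fy"]*q[1]/q[2]+w["cy"]
# ring: dark->bright edge, searched along radii around the rough centre, in world
g=cv2.cvtColor(im,cv2.COLOR_BGR2GRAY).astype(np.float32)
C=np.array([.498,-.133])
for _ in range(3):
    pts=[]
    for a in np.radians(np.arange(-180,180,2)):
        rs=np.arange(.070,.052,-.0003)
        uv=np.array([project(np.array([C[0]+r*np.cos(a),C[1]+r*np.sin(a),.143])) for r in rs],np.float32)
        if uv.min()<2 or uv[:,0].max()>557 or uv[:,1].max()>270: continue
        s=cv2.remap(g,uv[:,0].reshape(1,-1),uv[:,1].reshape(1,-1),cv2.INTER_LINEAR).ravel()
        if s[0]>90: continue
        i=np.argmax(s>110)
        if i>0: pts.append(C+rs[i]*np.array([np.cos(a),np.sin(a)]))
    pts=np.array(pts); f=least_squares(lambda c:np.hypot(*(pts-c[:2]).T)-c[2],[*C,.062],loss="soft_l1",f_scale=.0005); C=f.x[:2]
print("C",C.round(4),"r",f.x[2].round(4),len(pts))
ang=lambda p:np.degrees(np.arctan2(p[1]-C[1],p[0]-C[0]))
rad=lambda p:np.hypot(*(p[:2]-C))
if len(sys.argv)>2:
    for a in sys.argv[2:]:
        u,v,z=map(float,a.split(",")); p=W(u,v,z); print(a,p.round(4),"r",rad(p).round(4),"ang",ang(p).round(2))
# automatic: dark line at r 38..44 on the wheel top, as an angular profile
def prof(r0,r1,z,lo,hi):
    A=np.arange(lo,hi,.25); o=[]
    for a in np.radians(A):
        uv=np.array([project(np.array([C[0]+r*np.cos(a),C[1]+r*np.sin(a),z])) for r in np.linspace(r0,r1,6)],np.float32)
        o.append(cv2.remap(g,uv[:,:1],uv[:,1:],cv2.INTER_LINEAR).mean())
    return A,np.array(o)
A,p=prof(.0395,.0435,.152,-125,-30)
k=np.clip(100-p,0,None); print("line(auto)",(A*k).sum()/max(k.sum(),1e-9),"min",p.min(),A[p.argmin()])
A,p=prof(.063,.0645,.150,-110,-75); k=p>100; print("tab(auto, beyond the ring)",A[k].min() if k.any() else None,A[k].max() if k.any() else None, A[k].mean())
A,p=prof(.0655,.067,.150,-110,-75); print(p.astype(int)[::4])
E
python3 - <<'E'
f=lambda u,v:((u-.6)/2.2+150,(v-.6)/2.2)
import subprocess
L=[(316,334,.152),(293,240,.152),(258,385,.150),(244,403,.150),(271,411,.150),(273,367,.150),(246,369,.150),(258,368,.150)]
print(subprocess.run(["python3","meas.py","w3"]+["%.1f,%.1f,%g"%(*f(u,v),z) for u,v,z in L],capture_output=True,text=True))
E
```

```text
CompletedProcess(args=['python3', 'meas.py', 'w3', '293.4,151.5,0.152', '282.9,108.8,0.152', '267.0,174.7,0.15', '260.6,182.9,0.15', '272.9,186.5,0.15', '273.8,166.5,0.15', '261.5,167.5,0.15', '267.0,167.0,0.15'], returncode=0, stdout='C [ 0.4965 -0.1318] r 0.0616 123\n293.4,151.5,0.152 [ 0.5112 -0.1739  0.152 ] r 0.0445 ang -70.78\n282.9,108.8,0.152 [ 0.5027 -0.1502  0.152 ] r 0.0194 ang -71.48\n267.0,174.7,0.15 [ 0.4965 -0.1895  0.15  ] r 0.0577 ang -89.98\n260.6,182.9,0.15 [ 0.493 -0.195  0.15 ] r 0.0633 ang -93.17\n272.9,186.5,0.15 [ 0.5008 -0.1965  0.15  ] r 0.0648 ang -86.24\n273.8,166.5,0.15 [ 0.5003 -0.1841  0.15  ] r 0.0525 ang -85.9\n261.5,167.5,0.15 [ 0.4929 -0.1854  0.15  ] r 0.0538 ang -93.92\n267.0,167.0,0.15 [ 0.4962 -0.1848  0.15  ] r 0.053 ang -90.38\nline(auto) -71.133705639955 min 24.624674 -70.25\ntab(auto, beyond the ring) -93.25 -86.5 -89.875\n[34 33 37 35 35 36 39 33 34 39 37 38 36 36 37 38 34 33 32 32 28 32 32 34\n 37 35 36 36 35 36 36 36 34 36 38]\n', stderr='')
```

The line is at -71.0° and the tab at -90.0°, with radii as expected (44.5 mm and 57.7 mm), so 19° remain. I'll re-enter, bring the pad to its old contact pose and go on 16 to 17°.

Emit:
{"name": "servo_tool", "arguments": {"increments": [[[4, 2, 0, 0, 0], [4, 4, 0, 0, 0], [4, 6, 0, 0, 0], [4, 6, 0, 0, 0], [4, 6, 0, 0, 0]]]}}

```text
t: 8.35
tool_pos: [0.5043, -0.1631, 0.2234]
tool_rot: [2.111, 2.326, -0.0]
contact_force: [-0.0, 0.1, 0.3]
opening: 0.0402
grip_force: 0.0
```

Emit:
{"name": "servo_tool", "arguments": {"increments": [[[4, 0, 0, 1.5, 0], [4, 0, 0, 3, 0], [4, 0, 0, 4.5, 0], [3, 0, 0, 4.5, 0], [2, 0, 0, 4.5, 0]]]}}

```text
t: 8.85
tool_pos: [0.5039, -0.1643, 0.177]
tool_rot: [-2.113, -2.322, 0.001]
contact_force: [0.3, 1.0, -0.3]
opening: 0.0199
grip_force: 0.0
```

Emit:
{"name": "servo_tool", "arguments": {"increments": [[[2, 0, 0, 0, 0], [2, 0, -0.15, 0, 0], [2, 0, -0.3, 0, 0], [2, 0, -0.3, 0, 0]]]}}

```text
t: 9.25
tool_pos: [0.5026, -0.1648, 0.1793]
tool_rot: [2.112, 2.321, 0.003]
contact_force: [5.3, 0.3, 0.3]
opening: 0.0198
grip_force: 2.6
```

Emit:
{"name": "servo_tool", "arguments": {"increments": [[[2, -0.01, -0.23, 0, 4], [2, -0.01, -0.46, 0, 8], [2, 0.01, -0.7, 0, 12], [2, 0.04, -0.93, 0, 16], [2, 0.04, -0.93, 0, 16]]]}}

```text
t: 9.75
tool_pos: [0.493, -0.1655, 0.1793]
tool_rot: [2.415, 2.005, 0.002]
contact_force: [5.0, -0.7, -0.4]
opening: 0.0197
grip_force: 2.5
```

Emit:
{"name": "servo_tool", "arguments": {"increments": [[[2.4, 0, 0.1, -0.5, 0], [2.8, 0, 0.3, -1, 0], [3.2, 0, 0.3, -2, 0], [4, 0, 0.3, -3.5, 0], [4, 0, 0.3, -4.5, 0]]]}}

```text
t: 10.25
tool_pos: [0.4956, -0.1659, 0.2255]
tool_rot: [2.415, 2.006, 0.001]
contact_force: [0.4, 0.2, -0.5]
opening: 0.0399
grip_force: 0.0
```

Emit:
{"name": "servo_tool", "arguments": {"increments": [[[4, -2, 0, 0, 0], [4, -4, 0, 0, 0], [4, -6, 0, 0, 0], [4, -6, 0, 0, 0], [4, -6, 0, 0, 0]]]}}

```text
t: 10.75
tool_pos: [0.4842, -0.2247, 0.224]
tool_rot: [2.417, 2.006, 0.001]
contact_force: [0.3, 0.3, -0.9]
opening: 0.0397
grip_force: 0.0
```

```bash
python3 shot.py w4; python3 meas.py w4
```

```text
10.75 [ 0.4841776  -0.22467627  0.22403164] 79.38283782899444 [ 0.30562862  0.33408581 -0.85312022]
C [ 0.4965 -0.1318] r 0.0616 123
line(auto) -88.52014204491435 min 20.14974 -89.5
tab(auto, beyond the ring) -93.5 -86.5 -90.0
[35 36 36 36 34 36 37 37 34 40 37 39 37 37 36 37 40 35 32 34 35 30 35 34
 35 36 36 37 36 35 33 34 34 36 39]
```

```bash
cat >> meas.py <<'E'
print("---")
for r0,r1 in((.0385,.0405),(.040,.042),(.041,.043)):
    A,p=prof(r0,r1,.152,-110,-60); k=p<110; print(r0,A[k].min(),A[k].max(),(A[k]*(150-p[k])).sum()/(150-p[k]).sum(),p[(A>-95)&(A<-83)].astype(int)[::2])
A,p=prof(.0175,.021,.152,-110,-60); k=p<110; print("inner",(A[k]*(150-p[k])).sum()/(150-p[k]).sum(), A[k].min(),A[k].max())
E
python3 meas.py w4|sed 1,/---/d; python3 meas.py w3|sed 1,/---/d
```

```text
0.0385 -90.25 -86.75 -88.5314260129901 [236 237 237 237 236 235 239 234 199 103  36  36  44  47  45  55  91 147
 212 242 241 239 238 239]
0.04 -90.25 -86.75 -88.48744244651039 [231 231 231 231 232 234 238 242 197  96  28  15  23  23  20  33  75 151
 220 243 237 232 230 231]
0.041 -90.0 -86.75 -88.43638376285242 [227 228 228 228 229 231 234 238 210 118  24  17  24  24  22  34  83 157
 223 241 234 230 228 228]
0.0385 -72.75 -69.25 -71.06891635056549 [232 233 233 234 234 234 234 234 233 232 232 232 232 232 232 232 232 233
 233 232 232 232 233 233]
0.04 -72.75 -69.25 -71.10567802197352 [227 227 227 227 227 227 228 229 229 230 230 230 229 228 228 229 229 230
 230 230 230 230 230 230]
0.041 -72.75 -69.25 -71.10863670047084 [223 224 224 223 223 223 223 223 224 225 226 227 227 226 227 227 227 227
 227 228 228 227 227 226]meas.py:42: RuntimeWarning: invalid value encountered in scalar divide
  A,p=prof(.0175,.021,.152,-110,-60); k=p<110; print("inner",(A[k]*(150-p[k])).sum()/(150-p[k]).sum(), A[k].min(),A[k].max())
Traceback (most recent call last):
  File "meas.py", line 42, in <module>
    
[... 216 characters left out ...]
             ~~~~~~~~^^
ValueError: zero-size array to reduction operation minimum which has no identity
meas.py:42: RuntimeWarning: invalid value encountered in scalar divide
  A,p=prof(.0175,.021,.152,-110,-60); k=p<110; print("inner",(A[k]*(150-p[k])).sum()/(150-p[k]).sum(), A[k].min(),A[k].max())
Traceback (most recent call last):
  File "meas.py", line 42, in <module>
    A,p=prof(.0175,.021,.152,-110,-60); k=p<110; print("inner",(A[k]*(150-p[k])).sum()/(150-p[k]).sum(), A[k].min(),A[k].max())
                                                                                                         ~~~~~~~~^^
ValueError: zero-size array to reduction operation minimum which has no identity
```

The line is at -88.5° and the tab at -90.0°. I'll re-enter to the last contact pose, nudge and look again.

Emit:
{"name": "servo_tool", "arguments": {"increments": [[[4, 2, 0, 0, 0], [4, 4, 0, 0, 0], [4, 6, 0, 0, 0], [4, 6, 0, 0, 0], [4, 6, 0, 0, 0]]]}}

```text
t: 11.3
tool_pos: [0.4952, -0.165, 0.2235]
tool_rot: [2.415, 2.009, -0.0]
contact_force: [0.1, -0.6, 0.2]
opening: 0.0402
grip_force: 0.0
```

Emit:
{"name": "servo_tool", "arguments": {"increments": [[[4, 0, 0, 1.5, 0], [4, 0, 0, 3, 0], [4, 0, 0, 4.5, 0], [3, 0, 0, 4.5, 0], [2, 0, 0, 4.5, 0]]]}}

```text
t: 11.8
tool_pos: [0.4945, -0.1656, 0.1771]
tool_rot: [-2.416, -2.005, 0.001]
contact_force: [0.4, 0.2, -0.6]
opening: 0.0199
grip_force: 0.0
```

Emit:
{"name": "servo_tool", "arguments": {"increments": [[[2, 0, 0, 0, 0], [2, 0, -0.15, 0, 0], [2, 0, -0.3, 0, 0], [2, 0, -0.3, 0, 0]]]}}

```text
t: 12.2
tool_pos: [0.4931, -0.1654, 0.1793]
tool_rot: [2.414, 2.005, 0.003]
contact_force: [3.7, -1.1, -0.8]
opening: 0.0202
grip_force: 2.0
```

Emit:
{"name": "servo_tool", "arguments": {"increments": [[[2, 0, -0.04, 0, 1], [2, 0, -0.07, 0, 1], [2, 0, -0.07, 0, 1]]]}}

```text
t: 12.5
tool_pos: [0.4925, -0.1653, 0.1793]
tool_rot: [2.433, 1.983, 0.003]
contact_force: [5.1, -0.6, 0.1]
opening: 0.0201
grip_force: 2.5
```

Emit:
{"name": "servo_tool", "arguments": {"increments": [[[2.4, 0, 0.1, -0.5, 0], [2.8, 0, 0.3, -1, 0], [3.2, 0, 0.3, -2, 0], [4, 0, 0.3, -3.5, 0], [4, 0, 0.3, -4.5, 0]]]}}

```text
t: 13.0
tool_pos: [0.4949, -0.1658, 0.2255]
tool_rot: [2.433, 1.985, 0.001]
contact_force: [0.1, -0.1, 1.3]
opening: 0.0399
grip_force: 0.0
```

Emit:
{"name": "servo_tool", "arguments": {"increments": [[[4, -2, 0, 0, 0], [4, -4, 0, 0, 0], [4, -6, 0, 0, 0], [4, -6, 0, 0, 0], [4, -6, 0, 0, 0]]]}}

```text
t: 13.5
tool_pos: [0.4825, -0.2244, 0.2241]
tool_rot: [2.435, 1.985, 0.001]
contact_force: [0.0, 0.2, 0.1]
opening: 0.0401
grip_force: 0.0
```

```bash
python3 shot.py w5; python3 meas.py w5 2>/dev/null
```

```text
13.5 [ 0.48247737 -0.22441965  0.22406064] 78.37312810086293 [0.04032535 0.21784595 0.07797025]
C [ 0.4966 -0.1319] r 0.0616 123
line(auto) -89.43597353628375 min 16.816568 -90.25
tab(auto, beyond the ring) -93.25 -86.5 -89.875
[34 38 38 35 37 39 37 37 34 36 34 34 36 35 36 36 35 34 31 36 32 33 32 34
 35 37 37 38 39 35 36 38 33 35 36]
---
0.0385 -91.0 -87.5 -89.30744818095832 [236 237 235 236 237 238 213 127  58  36  42  45  45  50  73 130 206 245
 241 238 236 238 240 239]
0.04 -91.0 -87.5 -89.33397165124005 [230 230 231 233 236 240 213 135  35  11  22  25  22  30  68 139 213 242
 238 232 230 230 231 233]
0.041 -91.0 -87.5 -89.3427225922496 [227 227 228 229 234 238 228 141  36  17  23  26  23  30  76 152 226 243
 234 230 228 227 228 229]
```

The line is now at -89.35° against the tab at -89.9°, within about 0.4 mm at the rim and approached clockwise, so the setting is done. Now the lever: I'll hover over the knob with the tool x outward along the lever.

Emit:
{"name": "servo_tool", "arguments": {"increments": [[[4, 0, 0, -2.5, -8], [4, 4, -1.8, -4.6, -16], [4, 8, -3.6, -4.6, -24], [4, 12, -5.4, -4.6, -32], [4, 15.8, -7.1, -4.6, -40]]]}}

```text
t: 14.05
tool_pos: [0.4439, -0.053, 0.2698]
tool_rot: [1.599, 2.703, 0.001]
contact_force: [0.2, 0.3, -0.8]
opening: 0.0401
grip_force: 0.0
```

Emit:
{"name": "servo_tool", "arguments": {"increments": [[[4.5, 0, 0, 0, -8], [4.5, 0, 0, 0, -16], [4.5, 0, 0, 0, -24], [4.5, 0, 0, 0, -32], [4.5, 0, 0, 0, -38.5]]]}}

```text
t: 14.55
tool_pos: [0.4444, -0.0543, 0.2695]
tool_rot: [0.618, 3.08, 0.0]
contact_force: [0.1, 0.2, 0.2]
opening: 0.0451
grip_force: 0.0
```

Emit:
{"name": "servo_tool", "arguments": {"increments": [[[4.5, 0, 0, 0, 0], [4.5, 0, 0, 0, 0]]]}}

```text
t: 14.75
tool_pos: [0.4445, -0.0547, 0.2695]
tool_rot: [0.631, 3.077, 0.0]
contact_force: [-0.3, -1.3, 0.1]
opening: 0.0451
grip_force: 0.0
```

```bash
python3 shot.py w6; python3 - <<'E'
import cv2
cv2.imwrite("pics/w6c.png",cv2.resize(cv2.imread("pics/w6.png"),None,fx=1.4,fy=1.4,interpolation=cv2.INTER_CUBIC))
from h import *
print(delta([.4448,-.055,.180],np.radians(67)))
E
```

```text
14.75 [ 0.44445687 -0.05473622  0.26945542] 156.83725284811 [-0.26417492 -1.27664979  0.06818815]
(array([-0.04,  0.  ,  8.94]), np.float64(-0.15270152243789425))
```

View pics/w6c.png

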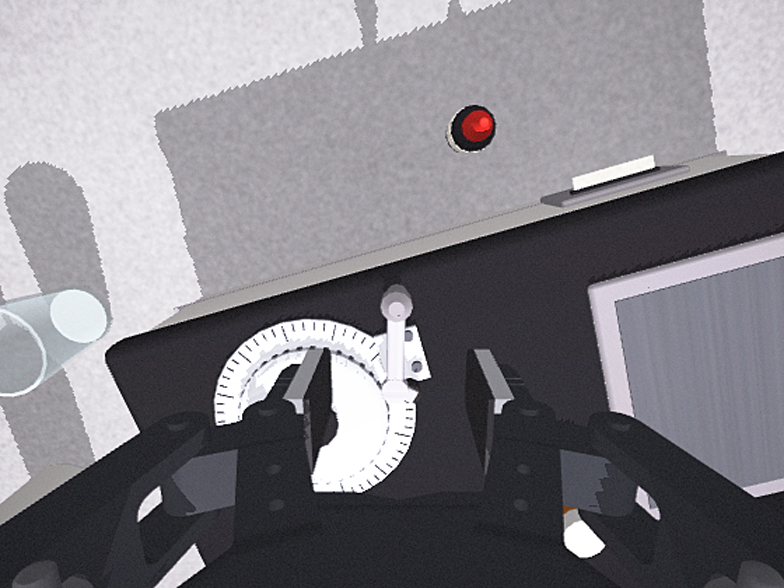

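The picture shows the lever in line with the tool. The knob top is at (397,308) and the pivot at about (401,388), between the pads, with the dropper well ahead at (472,128).

```bash
python3 - <<'E'
from h import *
w=dict(np.load("w6.npz"));t,R=w["t"],w["R"]
W=lambda u,v,z:wray(0,w,t,R,((u-.2)/1.4,(v-.2)/1.4),z)
k=W(397,310,.181);print(k,W(400,386,.160),W(400,386,.165)-k, delta(list(k[:2])+[.181]))
E
```

```text
[ 0.44397716 -0.05418925  0.181     ] [ 0.49174852 -0.07284789  0.16      ] [ 0.04547104 -0.01770243 -0.016     ] (array([0.07, 0.04, 8.84]), None)
```

Emit:
{"name": "servo_tool", "arguments": {"increments": [[[4.5, 0, 0, 2.5, 0], [4.5, 0, 0, 5, 0], [4.5, 0, 0, 7, 0], [4.5, 0, 0, 8.8, 0], [4.5, 0, 0, 8.8, 0]]]}}

```text
t: 15.3
tool_pos: [0.4427, -0.0546, 0.1783]
tool_rot: [-0.629, -3.072, -0.001]
contact_force: [0.3, -0.0, -0.4]
opening: 0.0451
grip_force: 0.0
```

Emit:
{"name": "servo_tool", "arguments": {"increments": [[[3.5, 0, 0, 0, 0], [2.5, 0, 0, 0, 0], [2.2, 0, 0, 0, 0], [2.2, 0, 0, 0, 0]]]}}

```text
t: 15.7
tool_pos: [0.4451, -0.0554, 0.1824]
tool_rot: [0.628, 3.076, -0.0]
contact_force: [0.4, -0.0, 0.7]
opening: 0.022
grip_force: 0.0
```

Emit:
{"name": "servo_tool", "arguments": {"increments": [[[2.2, -0.01, 0.38, 0, 4], [2.2, -0.05, 0.77, 0, 8], [2.2, -0.12, 1.14, 0, 12], [2.2, -0.21, 1.52, 0, 16], [2.2, -0.33, 1.88, 0, 20]]]}}

```text
t: 16.2
tool_pos: [0.4552, -0.0403, 0.182]
tool_rot: [1.157, 2.919, -0.004]
contact_force: [-0.2, -4.0, 0.4]
opening: 0.022
grip_force: 1.7
```

Emit:
{"name": "servo_tool", "arguments": {"increments": [[[2.2, 0, 0.19, 0, 2], [2.2, -0.01, 0.38, 0, 4]]]}}

```text
t: 16.4
tool_pos: [0.4579, -0.0376, 0.182]
tool_rot: [1.256, 2.877, -0.004]
contact_force: [-0.3, -4.9, 0.2]
opening: 0.022
grip_force: 1.6
```

Emit:
{"name": "servo_tool", "arguments": {"increments": [[[2.2, -0.03, 0.19, 0, 2], [2.2, -0.06, 0.38, 0, 4]]]}}

```text
t: 16.6
tool_pos: [0.4608, -0.0353, 0.182]
tool_rot: [1.356, 2.833, -0.004]
contact_force: [-2.0, -3.5, 1.0]
opening: 0.0219
grip_force: 1.8
```

Emit:
{"name": "servo_tool", "arguments": {"increments": [[[2.2, -0.02, 0.19, 0, 2], [2.2, -0.04, 0.38, 0, 4]]]}}

```text
t: 16.8
tool_pos: [0.4638, -0.0332, 0.1819]
tool_rot: [1.455, 2.784, -0.004]
contact_force: [-2.9, -3.2, 1.5]
opening: 0.0217
grip_force: 1.8
```

Emit:
{"name": "servo_tool", "arguments": {"increments": [[[2.2, -0.01, 0.19, 0, 2], [2.2, -0.03, 0.38, 0, 4]]]}}

```text
t: 17.0
tool_pos: [0.4671, -0.0312, 0.1819]
tool_rot: [1.551, 2.732, -0.003]
contact_force: [-2.5, -2.7, 1.7]
opening: 0.022
grip_force: 1.8
```

Emit:
{"name": "servo_tool", "arguments": {"increments": [[[2.2, -0.01, 0.19, 0, 2], [2.2, -0.03, 0.38, 0, 4]]]}}

```text
t: 17.2
tool_pos: [0.4705, -0.0295, 0.1819]
tool_rot: [1.645, 2.676, -0.003]
contact_force: [-1.7, -2.0, 2.1]
opening: 0.022
grip_force: 1.8
```

Emit:
{"name": "servo_tool", "arguments": {"increments": [[[2.2, -0.01, 0.19, 0, 2], [2.2, -0.03, 0.38, 0, 4]]]}}

```text
t: 17.4
tool_pos: [0.474, -0.028, 0.1819]
tool_rot: [1.738, 2.617, -0.003]
contact_force: [-3.6, -2.3, 1.5]
opening: 0.0218
grip_force: 1.8
```

Emit:
{"name": "servo_tool", "arguments": {"increments": [[[2.2, -0.01, 0.19, 0, 2], [2.2, -0.02, 0.38, 0, 4]]]}}

```text
t: 17.6
tool_pos: [0.4775, -0.0267, 0.1819]
tool_rot: [1.828, 2.555, -0.004]
contact_force: [-3.4, -2.2, 1.7]
opening: 0.022
grip_force: 1.7
```

Emit:
{"name": "servo_tool", "arguments": {"increments": [[[2.2, -0.01, 0.19, 0, 2], [2.2, -0.02, 0.38, 0, 4]]]}}

```text
t: 17.8
tool_pos: [0.4812, -0.0257, 0.1819]
tool_rot: [1.916, 2.489, -0.004]
contact_force: [-2.7, -3.3, 1.8]
opening: 0.0223
grip_force: 1.7
```

Emit:
{"name": "servo_tool", "arguments": {"increments": [[[2.2, -0.01, 0.19, 0, 2], [2.2, -0.02, 0.38, 0, 4]]]}}

```text
t: 18.0
tool_pos: [0.4849, -0.0249, 0.1819]
tool_rot: [2.002, 2.421, -0.004]
contact_force: [-2.6, -2.4, 0.9]
opening: 0.0221
grip_force: 1.7
```

Emit:
{"name": "servo_tool", "arguments": {"increments": [[[2.2, -0.01, 0.19, 0, 2], [2.2, -0.02, 0.38, 0, 4]]]}}

```text
t: 18.2
tool_pos: [0.4886, -0.0244, 0.1818]
tool_rot: [2.085, 2.35, -0.004]
contact_force: [-3.2, -2.7, 0.9]
opening: 0.0222
grip_force: 1.7
```

Emit:
{"name": "servo_tool", "arguments": {"increments": [[[2.2, -0.01, 0.19, 0, 2], [2.2, -0.02, 0.38, 0, 4]]]}}

```text
t: 18.4
tool_pos: [0.4923, -0.0241, 0.1818]
tool_rot: [2.166, 2.276, -0.004]
contact_force: [-2.8, -2.2, 1.8]
opening: 0.022
grip_force: 1.7
```

Emit:
{"name": "servo_tool", "arguments": {"increments": [[[2.2, -0.01, 0.19, 0, 2], [2.2, -0.03, 0.38, 0, 4]]]}}

```text
t: 18.6
tool_pos: [0.496, -0.0241, 0.1817]
tool_rot: [-2.244, -2.198, 0.004]
contact_force: [-4.3, -1.4, 1.3]
opening: 0.0218
grip_force: 2.1
```

Emit:
{"name": "servo_tool", "arguments": {"increments": [[[2.2, 0, 0.1, 0, 1], [2.2, -0.02, 0.2, 0, 2], [2.2, -0.02, 0.2, 0, 2]]]}}

```text
t: 18.9
tool_pos: [0.4978, -0.0241, 0.1816]
tool_rot: [-2.28, -2.16, 0.004]
contact_force: [-5.1, -1.6, 3.5]
opening: 0.022
grip_force: 2.6
```

Emit:
{"name": "servo_tool", "arguments": {"increments": [[[2.2, 0, 0.1, 0, 1], [2.2, -0.02, 0.2, 0, 2], [2.2, -0.02, 0.2, 0, 2]]]}}

```text
t: 19.2
tool_pos: [0.4992, -0.0243, 0.1815]
tool_rot: [-2.316, -2.119, 0.006]
contact_force: [-7.3, -0.6, 3.9]
opening: 0.0218
grip_force: 3.6
```

Emit:
{"name": "servo_tool", "arguments": {"increments": [[[2.2, 0, 0.07, 0, 1], [2.2, -0.01, 0.13, 0, 1], [2.2, -0.01, 0.13, 0, 1]]]}}

```text
t: 19.5
tool_pos: [0.5001, -0.0244, 0.1814]
tool_rot: [-2.333, -2.099, 0.007]
contact_force: [-8.6, -1.2, 4.2]
opening: 0.022
grip_force: 4.3
```

```bash
python3 -c "
from h import *
o,t,R=tool();print(R.T@np.array(o['contact_force']),o['grip_force'],t)"
```

```text
[-2.09655377 -8.41360008 -4.13913087] 4.325424134731293 [ 0.50012063 -0.02439641  0.18142405]
```

The push is 8.4 N tangential, a firm bite. I'll let go, rise clear and verify.

Emit:
{"name": "servo_tool", "arguments": {"increments": [[[2.2, 0, -0.15, 0, 0], [2.2, 0, -0.3, 0, 0], [3, 0, -0.3, 0, 0], [4, 0, -0.3, -1, 0], [4, 0, -0.3, -3, 0]]]}}

```text
t: 20.0
tool_pos: [0.4981, -0.0236, 0.2105]
tool_rot: [-2.334, -2.099, 0.002]
contact_force: [0.7, 0.6, -0.2]
opening: 0.0399
grip_force: 0.0
```

Emit:
{"name": "servo_tool", "arguments": {"increments": [[[4, 0, 0, -3, 0], [4, 0, 0, -6, 0], [4, -4, 0, -6, 0], [4, -8, 0, -6, 0], [4, -11, 0, -6, 0]]]}}

```text
t: 20.5
tool_pos: [0.4875, -0.135, 0.273]
tool_rot: [2.334, 2.099, 0.002]
contact_force: [-0.1, 0.4, -0.3]
opening: 0.0401
grip_force: 0.0
```

Emit:
{"name": "servo_tool", "arguments": {"increments": [[[4, -4, 0, 0, 0], [4, -7, 0, 0, 0], [4, -9, 0, 0, 0], [4, -9, 0, 0, 0], [4, -9, 0, 0, 0]]]}}

```text
t: 21.0
tool_pos: [0.4779, -0.2228, 0.2719]
tool_rot: [2.336, 2.099, 0.001]
contact_force: [-0.1, 0.7, -0.6]
opening: 0.0401
grip_force: 0.0
```

```bash
python3 shot.py w7; python3 meas.py w7 2>/dev/null
```

```text
21.0 [ 0.47789416 -0.22284464  0.2719454 ] 83.88130715796032 [-0.08037523  0.74716519 -0.63700138]
C [ 0.4966 -0.1318] r 0.0617 141
line(auto) -88.66569249278706 min 10.303874 -89.5
tab(auto, beyond the ring) -93.25 -86.5 -89.875
[36 35 36 39 37 37 36 37 36 38 36 39 38 35 37 36 39 34 33 31 30 30 30 36
 33 38 37 37 37 36 37 40 34 34 40]
---
0.0385 -90.0 -86.75 -88.44105100715039 [236 236 237 239 241 241 241 213 177 117  57  34  39  42  45  57  99 144
 191 229 233 233 237 238]
0.04 -90.25 -86.75 -88.53067416639959 [231 231 232 233 234 237 238 223 199 104  12  11  21  18  14  45  89 154
 225 249 241 235 232 231]
0.041 -90.25 -86.75 -88.6025613852528 [227 228 229 230 232 235 237 234 203  90   4  14  23  17  18  55 103 179
 243 244 236 232 229 229]
```

The line now stands 1.3° (1 mm at the rim) short of the tab. The brake moved the wheel about 0.8°, which leaves the play taken out clockwise. That is within the roughly 2 mm calibration error, and the lever is locked at about 8.5 N. Nothing is touching, so I'm handing in.

```bash
python3 -c "
from station import ctrl
print(ctrl.finish_job())"
```

```text
the job is handed in; nothing more can be done
None
```

The job is handed in at 21 s: the wheel was wound about 45° back past the tab and brought up clockwise to 0.5° short of it, then the lever was locked at about 8.4 N and released; locking shifted the wheel about 0.8°, so the line now sits about 1.3° (1 mm at the rim) short of the tab.

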